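Clamp the plaster mould shut

ROBOT

A 6-joint arm with a two-finger parallel gripper is mounted at the origin on the work surface. World frame = base frame: x ahead of the robot, y to its left, z up, the work surface at z = 0. Lengths are in m, angles in rad, forces in N, time in s.
With the tool pointing down it reaches from about 0.325 to 0.875 m from the base axis. Payload 4.4 kg.
Tool frame: the origin (TCP) lies midway between the tips of the shut fingers; the grasp point (between the pads) lies 19 mm behind it (env.grip_depth is the z of the grasp point in the tool frame, in m); z points along the fingers, y is the line along which they close (so a half turn about z gives the same grasp; the last joint's range is limited). The gripper opens to 85 mm and grips with 20 to 120 N. Pads are 22 mm wide; open, the fingers measure 114 mm over their backs; the gripper's body (76 mm by 85 mm) begins 54 mm behind the grasp point. The pads swing forward as they close: fully open they stand 13 mm farther back than shut.
Start: joints at [-1.454, 0.207, 1.542, -0, 1.393, -0.15], TCP at [0.152, -0.555, 0.231] pointing down, gripper open.
Joint ranges: [-2.73, 2.73], [-0.86, 2.22], [0.23, 2.46], [-1.11, 4.25], [0.08, 2.63], [-2.82, 2.82]. Speed limits (rad/s): [2.79, 2.79, 3.14, 3.14, 3.14, 3.14].

INTERFACE

Orientations are given as a rotation vector (axis times angle).
In Python, from station import status, eyes, env, models gives the robot as it stands.
- The arm moves only by the shell command python3 -m inch 'ROWS'. ROWS is JSON, a list of rows, each an object of numbers: "dx", "dy", "dz": the shift along the world's x, y, z as a fraction of full scale; "rx", "ry", "rz": the turn, a rotation vector about the world's x, y, z as a fraction of full scale; "grip": the closure, from -1 (fully open) to 1 (shut). A call has 1 to 20 rows; each row is the pose to reach, as a shift and turn from the pose commanded when the call began, turning the shorter way round; what a row does not reach only later rows make up. Full scale, the value 1, is 40 cm for a shift and 180 degrees for a turn. A row lasts 1/12 s, in which the tool goes at most 41.7 mm and 7.16 degrees, less where a joint would pass 70% of its speed; a pose out of reach is approached as far as the arm can. A call with a number of a shift or a turn outside -1 to 1 is refused whole. A call with a gripper value outside its range is refused whole. The fingers move at their own pace and stop on an object; the grip force is fixed at half the most. Time passes only in rows, so rows that repeat a pose let the fingers close. It gives the time, the measured TCP pose, the force, the opening and the grip force at its end, in the units of the state.
- status.read_state(): the state, without advancing time (a new reading comes with each control period).
- eyes.get_image(name): name is "scene" or "top" or "wrist"; returns a dict with "pixels" (420x560x3 uint8, blue, green, red), "z_map" (420x560 float32, m along the optical axis (not along the pixel's ray), 0 where there is no reading), "K" (3x3 intrinsics, pixels), "xyz" and "attitude" of the camera in the world. Camera axes: x right, y up, looking along -z (the intrinsics and any distortion apply to the point x, -y, -z); pixel columns grow to the right and rows downward; lengths in m; the calibration is good to about 2 mm. A picture is of the moment at which its call begins.
- env.hand_in(): hands the job in; it is judged then, once.
Trained networks look in a picture, given as the dict that the camera call returned (one of the last four; its "shot" number tells which), for a name from the list of things; names that differ only in an ending like _2 or _b are one class to them, and where a whole thing is asked for, a point or a joint stands for the part that bears it (a point fixed in the world has none). Each returns a list of dicts, best first, with "conf" (0 to 1); they miss things now and then, are a little off and sometimes report something else, mostly with a low value. They report only what shows in the picture. A call takes as long as a camera call.
- models.outline_of(picture, query): "pixels" (420x560 bool, what is visible of it) and "position" ([row, column] in pixels, amid what is visible of it).
The state is a dict: "clock": time; "joint_positions": joint angles; "joint_vel": joint speeds; "joint_efforts": joint torques, N m; "eef_pos": TCP position; "orientation": TCP orientation; "ft_force": force on the tool from outside, world axes, zero at the start; "wrist_torque": the same for the moment, N m; "gripper_width": finger opening in m; "finger_force": force on a finger pad.
Only numpy, scipy, OpenCV 4.12 (cv2) and the standard library are available. Lean on these libraries where they do the work, as an engineer would, in place of code of your own. Each camera call takes 0.05 s, during which the arm holds its last target. There are 200 camera calls.

TASK

Close the quick clamp on the two-part plaster mould: push the steel strap round with a finger until it lies over the mould fully against the stop pin, and only then push the raised cam lever down flat so that the rubber foot clamps the mould. Nothing needs gripping or picking up: leave the upper mould half seated in its place and the other things on the table undisturbed.

Things in the scene. Friction and masses are not known exactly. Their poses are not given: they have to be found in the camera images.
- jig: fixed plywood board 260 x 200 x 15 mm, x -115 to 145, y -100 to 100 mm in its axes; origin on the table under the mould's centre. On it: the fixed lower mould half (90 x 90 mm, top at z = 47 mm), wooden dowels round it (8 mm thick, centred 51 mm out from the middle, tops at z = 62 mm), the strap's pivot post (26 mm thick) at x = 95, y = 0
- stop_pin (a point): top of the steel stop pin, 12 mm thick, 133 mm above the table, at x = -70, y = -19 mm in the jig's axes
- mould_top: loose upper mould half, a plain plaster block 90 x 90 x 38 mm standing on the lower half with about 2 mm play between the dowels; origin at the centre of its underside, 47 mm above the table, so its top is at 85 mm. To stay where it is
- strap (a joint): swing of the clamp strap about the vertical pivot post, rad: 0 = parked square to the side, pointing along the jig's +y; grows counter-clockwise seen from above; 1.571 = fully over the mould, pointing along the jig's -x, against the stop pin (hard end). Stiff hinge (turning takes about 0.2 N m), stays where it is left
- strap_pivot (a point): the strap's pivot axis, at mid-thickness of the strap, 104 mm above the table; the strap runs from here along this point's -x axis
- strap_end (a point): point on the strap's centre line 158 mm from the pivot, at mid-thickness (104 mm above the table). The strap is a flat steel bar 26 mm wide, 14 mm thick (97 to 111 mm above the table), ending 175 mm from the pivot; when over, its outer 35 mm overhang the mould. Close it by pushing here from the side away from the mould
- lever (a joint): cam lever on the strap, rad: 0 = raised, pointing 65 degrees (1.13 rad) above the strap, leaning towards the pivot post; grows as it is pushed down; 1.1 = down flat along the strap (hard end), then 0.03 rad above level. Stiff (about 0.2 N m, up to about 0.3 N m near the end as the foot meets the mould), stays where it is left; fully down is at least 1.03
- lever_pivot (a point): the lever's axle, on the strap 95 mm from the strap's pivot, 125 mm above the table (directly above the mould's centre once the strap is over); the axle runs across the strap
- lever_ball (a point): centre of the black ball, 20 mm across, on the lever's free end, 70 mm from the axle; the lever is a steel bar 12 mm wide, 9 mm thick
- foot: rubber clamping foot under the strap, below the lever's axle, 30 mm across, 6 mm thick; origin at the centre of its top face. It rides up to 4 mm clear of the mould with the lever raised and goes down 6 mm for 1 rad of lever, pressing the mould through a spring
- cup: small open white ceramic cup, 72 mm across, 55 mm high, beside the jig on the side where the strap is parked; origin at its underside's centre. A bystander
- brush: paint brush, 170 mm long, lying beside the jig; origin at its middle, on the underside. A bystander
- rib: flat wooden rib, 100 x 45 x 7 mm, lying behind the jig; origin at its underside's centre. A bystander
- bowl: terracotta bowl, 124 mm across, 70 mm high, at the back of the table; origin at its underside's centre. A bystander
- tankard: black lidded tankard, 108 mm across, 152 mm high, to the robot's left; origin at its underside's centre. A bystander
- vase: white bottle vase, 116 mm across, 270 mm high, to the robot's right; origin at its underside's centre. A bystander
- brush_pot: black pot with brushes standing in it, 84 mm across, 165 mm high overall, back right; origin at its underside's centre. A bystander

How it is judged:
By the outcome, as a careful person would: the job done as asked, in the order asked, and still so for the second after the job is handed in, with the robot touching nothing.
It also fails if it takes over 58 s, if anything falls off the work surface, if the arm or the gripper's body presses on something with over 40 N, if the wrist force passes 120 N, or if a joint passes its speed limit or range.

## Working session

There is one attempt and no reset: what is moved stays moved. The work goes in short steps, Python scripts to look and compute and a shell command to move; the robot and the scene stay as the last step left them, time stands still between calls to the robot, and variables do not carry over. Pictures are saved under pics/ and viewed, at most 10 in all, crops included, and the job is handed in when it is done.

```bash
mkdir -p pics; cat > h.py <<'E'
import numpy as np, cv2
from scipy.spatial.transform import Rotation as R
from station import status, eyes, env, models
def rot(im):
    a=np.array(im["attitude"],float)
    return a if a.shape==(3,3) else R.from_rotvec(a).as_matrix()
def pts(im,mask):
    z=im["z_map"]; r,c=np.nonzero(mask&(z>0)); d=z[r,c]; K=im["K"]
    p=np.c_[(c-K[0,2])/K[0,0]*d,-(r-K[1,2])/K[1,1]*d,-d]
    return p@rot(im).T+np.array(im["xyz"])
E
python3 - <<'E'
from h import *
s=status.read_state(); print(s["clock"],s["eef_pos"],s["orientation"],s["ft_force"])
for n in("scene","top"):
    im=eyes.get_image(n); cv2.imwrite(f"pics/{n}1.png",im["pixels"]); print(n,im["xyz"],im["attitude"],im["K"][0],[k for k in im])
    for q in("strap","lever_ball","lever","mould_top","jig","cup","brush","vase","tankard","bowl","foot"):
        o=models.outline_of(im,q)
        for d in o[:1]:
            p=pts(im,d["pixels"])
            print(q,round(d["conf"],2),np.round(d["position"]),d["pixels"].sum(),np.round(np.median(p,0),3),np.round(np.percentile(p,2,0),3),np.round(np.percentile(p,98,0),3))
E
```

```text
0.0 [ 0.15152188 -0.55387124  0.23009682] [-3.11135593e+00 -4.17557446e-01 -1.34335794e-04] [-0.75715969 -0.89161492 -0.24615699]
scene [ 1.42388203 -0.39259088  1.46894437] [0.54541839 0.36001876 1.08366554] [541.56832426   0.         281.06317116] ['pixels', 'z_map', 'K', 'xyz', 'attitude', 'shot']
strap 0.66 [210. 288.] 546 [0.561 0.014 0.112] [ 0.45  -0.037  0.004] [0.629 0.087 0.195]
lever_ball 0.43 [200. 288.] 50 [0.564 0.012 0.19 ] [0.535 0.002 0.122] [0.575 0.035 0.201]
lever 0.58 [238. 270.] 3982 [ 0.575 -0.053  0.017] [ 0.407 -0.175  0.002] [0.68  0.072 0.124]
mould_top 0.69 [222. 260.] 923 [ 0.536 -0.063  0.085] [ 0.481 -0.113  0.051] [ 0.581 -0.008  0.093]
jig 0.81 [236. 269.] 3789 [ 0.578 -0.056  0.017] [ 0.412 -0.175  0.007] [0.679 0.067 0.124]
cup 0.64 [190. 285.] 265 [0.411 0.087 0.041] [0.395 0.048 0.005] [0.464 0.115 0.064]
brush 0.93 [256. 228.] 505 [ 0.562 -0.203  0.019] [ 0.469 -0.234  0.002] [ 0.618 -0.167  0.027]
tankard 0.71 [187. 420.] 1220 [0.64  0.45  0.116] [0.582 0.421 0.004] [0.671 0.511 0.15 ]
bowl 0.89 [218. 392.] 1121 [0.682 0.325 0.038] [0.642 0.252 
[... 526 characters left out ...]
4] [ 0.476 -0.111  0.073] [ 0.573 -0.016  0.09 ]
jig 0.71 [233. 286.] 4509 [ 0.529 -0.049  0.015] [ 0.402 -0.177  0.003] [0.672 0.066 0.135]
cup 0.89 [262. 255.] 421 [0.427 0.081 0.01 ] [ 0.394  0.047 -0.003] [0.458 0.109 0.058]
brush 0.81 [221. 344.] 519 [ 0.554 -0.205  0.017] [ 0.462 -0.238  0.004] [ 0.612 -0.174  0.025]
vase 0.74 [210. 435.] 1409 [ 0.557 -0.44   0.191] [ 0.515 -0.493  0.05 ] [ 0.612 -0.405  0.271]
tankard 0.66 [198. 125.] 1239 [0.613 0.455 0.12 ] [0.57  0.418 0.004] [0.667 0.516 0.149]
bowl 0.57 [178. 394.] 735 [ 0.696 -0.364  0.055] [ 0.653 -0.396 -0.002] [ 0.73  -0.319  0.157]
foot 0.52 [175. 396.] 729 [ 0.695 -0.364  0.056] [ 0.653 -0.396 -0.002] [ 0.73  -0.319  0.156]
```

```bash
python3 - <<'E'
from h import *
im=eyes.get_image("top")
c=im["pixels"][120:320,180:420]; cv2.imwrite("pics/topc.png",cv2.resize(c,None,fx=3,fy=3,interpolation=cv2.INTER_CUBIC))
d=models.outline_of(im,"strap")[0]
p=pts(im,d["pixels"]); q=p[(p[:,2]>.1)&(p[:,2]<.118)]
print(len(q),cv2.minAreaRect((q[:,:2]*1000).astype(np.float32)))
m=models.outline_of(im,"mould_top")[0]; p=pts(im,m["pixels"]); q=p[(p[:,2]>.08)&(p[:,2]<.09)]
print(len(q),cv2.minAreaRect((q[:,:2]*1000).astype(np.float32)))
p=pts(im,np.ones((420,560),bool)); 
b=(abs(p[:,0]-.53)<.2)&(abs(p[:,1]+.05)<.2)
q=p[b&(p[:,2]>.1)]; print("high",len(q))
q=p[b&(p[:,2]>.124)]; print(np.round(q[::4],3).tolist())
q=p[b&(p[:,2]>.012)&(p[:,2]<.019)];print("board",cv2.minAreaRect((q[:,:2]*1000).astype(np.float32)))
E
```

```text
441 ((543.602294921875, 14.810523986816406), (36.595436096191406, 191.56314086914062), 58.61317825317383)
741 ((524.2777709960938, -64.26472473144531), (89.48300170898438, 89.79247283935547), 23.74485969543457)
high 616
[[0.57, 0.012, 0.188], [0.567, 0.014, 0.188], [0.565, 0.003, 0.197], [0.563, 0.009, 0.19], [0.564, -0.003, 0.186], [0.56, 0.006, 0.194], [0.558, 0.014, 0.192], [0.557, 0.003, 0.192], [0.555, 0.011, 0.193], [0.555, 0.0, 0.191], [0.553, 0.009, 0.184], [0.552, 0.015, 0.172], [0.55, 0.021, 0.162], [0.549, 0.009, 0.171], [0.546, 0.012, 0.172], [0.545, 0.018, 0.156], [0.545, 0.027, 0.133], [0.542, 0.015, 0.154], [0.542, 0.027, 0.137], [0.54, 0.015, 0.152], [0.538, 0.024, 0.143], [0.537, 0.036, 0.129], [0.536, 0.024, 0.138], [0.533, 0.039, 0.136], [0.533, 0.027, 0.132], [0.533, 0.015, 0.133], [0.53, 0.033, 0.134], [0.531, 0.021, 0.129], [0.528, 0.042, 0.129], [0.527, 0.03, 0.134], [0.527, 0.018, 0.132], [0.524, 0.024, 0.132], [0.522, 0.024, 0.127], [0.519, 0.021, 0.132], [0.469, -0.105, 0.129], [0.466, -0.105, 0.131], [0.463, -0.108, 0.131]]
board ((549.4737548828125, -39.78559875488281), (306.68634033203125, 355.0635986328125), 18.99298858642578)
```

View pics/topc.png

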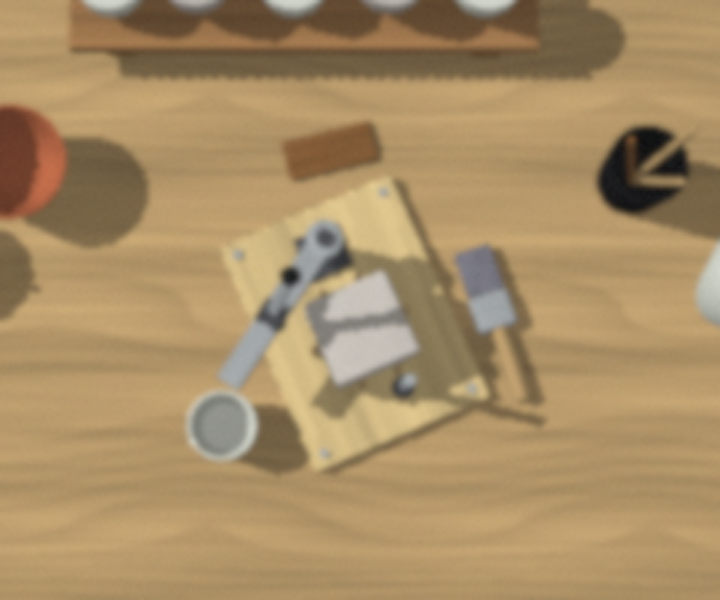

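View pics/scene1.png

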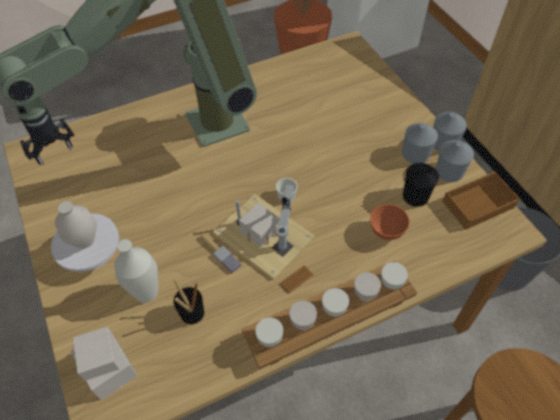

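The scene view shows the jig near (265,232). In the top crop the pivot is at (325,237), the strap's free end at (235,380), the cup at (222,425) and the stop pin at (405,383). The strap is part-way round, at about 148.6° in the world, and should end at about 203.5°.

```bash
python3 -m inch '[{"dx":0.5,"dy":0.92,"dz":0.1,"rz":-0.26,"grip":1},{"dx":0.5,"dy":0.92,"dz":0.1,"rz":-0.26,"grip":1},{"dx":0.5,"dy":0.92,"dz":0.1,"rz":-0.26,"grip":1},{"dx":0.5,"dy":0.92,"dz":0.1,"rz":-0.26,"grip":1},{"dx":0.5,"dy":0.92,"dz":0.1,"rz":-0.26,"grip":1},{"dx":0.5,"dy":0.92,"dz":0.1,"rz":-0.26,"grip":1},{"dx":0.5,"dy":0.92,"dz":0.1,"rz":-0.26,"grip":1},{"dx":0.5,"dy":0.92,"dz":0.1,"rz":-0.26,"grip":1},{"dx":0.5,"dy":0.92,"dz":0.1,"rz":-0.26,"grip":1},{"dx":0.5,"dy":0.92,"dz":0.1,"rz":-0.26,"grip":1},{"dx":0.5,"dy":0.92,"dz":0.1,"rz":-0.26,"grip":1},{"dx":0.5,"dy":0.92,"dz":0.1,"rz":-0.26,"grip":1},{"dx":0.5,"dy":0.92,"dz":0.1,"rz":-0.26,"grip":1},{"dx":0.5,"dy":0.92,"dz":0.1,"rz":-0.26,"grip":1}]'
```

```text
validation failed for argument at $[0]...
```

```bash
python3 -m inch '[{"dx":0.1,"dy":0.2,"dz":0.1,"rx":0,"ry":0,"rz":-0.04,"grip":1},{"dx":0.5,"dy":0.92,"dz":0.1,"rx":0,"ry":0,"rz":-0.26,"grip":1},{"dx":0.5,"dy":0.92,"dz":0.1,"rx":0,"ry":0,"rz":-0.26,"grip":1},{"dx":0.5,"dy":0.92,"dz":0.1,"rx":0,"ry":0,"rz":-0.26,"grip":1},{"dx":0.5,"dy":0.92,"dz":0.1,"rx":0,"ry":0,"rz":-0.26,"grip":1},{"dx":0.5,"dy":0.92,"dz":0.1,"rx":0,"ry":0,"rz":-0.26,"grip":1},{"dx":0.5,"dy":0.92,"dz":0.1,"rx":0,"ry":0,"rz":-0.26,"grip":1},{"dx":0.5,"dy":0.92,"dz":0.1,"rx":0,"ry":0,"rz":-0.26,"grip":1},{"dx":0.5,"dy":0.92,"dz":0.1,"rx":0,"ry":0,"rz":-0.26,"grip":1},{"dx":0.5,"dy":0.92,"dz":0.1,"rx":0,"ry":0,"rz":-0.26,"grip":1},{"dx":0.5,"dy":0.92,"dz":0.1,"rx":0,"ry":0,"rz":-0.26,"grip":1},{"dx":0.5,"dy":0.92,"dz":0.1,"rx":0,"ry":0,"rz":-0.26,"grip":1},{"dx":0.5,"dy":0.92,"dz":0.1,"rx":0,"ry":0,"rz":-0.26,"grip":1}]'; python3 -m inch --help | head -30
```

```text
clock: 2.43
eef_pos: [0.3518, -0.1862, 0.2715]
orientation: [3.024, -0.849, 0.001]
ft_force: [-0.8, -1.2, -0.5]
gripper_width: 0.0002
finger_force: 0.0invalid input: not JSON, or not a number
```

```bash
python3 -m inch '[{"dx":0.377,"dy":0.712,"dz":0,"rx":0,"ry":0,"rz":0,"grip":1},{"dx":0.377,"dy":0.712,"dz":0,"rx":0,"ry":0,"rz":0,"grip":1},{"dx":0.377,"dy":0.712,"dz":0,"rx":0,"ry":0,"rz":0,"grip":1},{"dx":0.377,"dy":0.712,"dz":0,"rx":0,"ry":0,"rz":0,"grip":1},{"dx":0.377,"dy":0.712,"dz":0,"rx":0,"ry":0,"rz":0,"grip":1},{"dx":0.377,"dy":0.712,"dz":0,"rx":0,"ry":0,"rz":0,"grip":1},{"dx":0.377,"dy":0.712,"dz":0,"rx":0,"ry":0,"rz":0,"grip":1},{"dx":0.377,"dy":0.712,"dz":0,"rx":0,"ry":0,"rz":0,"grip":1},{"dx":0.377,"dy":0.712,"dz":0,"rx":0,"ry":0,"rz":0,"grip":1},{"dx":0.377,"dy":0.712,"dz":-0.2,"rx":0,"ry":0,"rz":0,"grip":1},{"dx":0.377,"dy":0.712,"dz":-0.2,"rx":0,"ry":0,"rz":0,"grip":1},{"dx":0.377,"dy":0.712,"dz":-0.2,"rx":0,"ry":0,"rz":0,"grip":1}]'
python3 - <<'E'
from h import *
im=eyes.get_image("wrist"); cv2.imwrite("pics/w1.png",im["pixels"])
d=models.outline_of(im,"strap")
for e in d[:1]:
    p=pts(im,e["pixels"]); q=p[(p[:,2]>.1)&(p[:,2]<.118)]; print(e["conf"],cv2.minAreaRect((q[:,:2]*1000).astype(np.float32)))
E
```

```text
clock: 3.43
eef_pos: [0.4962, 0.0961, 0.1829]
orientation: [3.017, -0.855, -0.025]
ft_force: [-2.0, -0.6, -1.7]
gripper_width: -0.0001
finger_force: 0.0
0.78 ((532.295166015625, 31.763015747070312), (26.22505760192871, 155.4767303466797), 56.8825798034668)
```

View pics/w1.png

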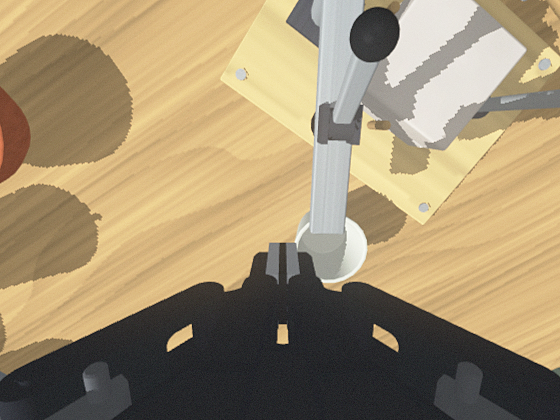

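The wrist view shows the strap running from (340,0) to (328,235). The fingers, at (282,262), are on its pushing side. I'll back off slightly and go down.

```bash
python3 -m inch '[{"dx":0.01,"dy":0.02,"dz":-0.05,"rx":0,"ry":0,"rz":0,"grip":1},{"dx":0.01,"dy":0.02,"dz":-0.15,"rx":0,"ry":0,"rz":0,"grip":1},{"dx":0.01,"dy":0.02,"dz":-0.242,"rx":0,"ry":0,"rz":0,"grip":1},{"dx":0.01,"dy":0.02,"dz":-0.242,"rx":0,"ry":0,"rz":0,"grip":1},{"dx":0.01,"dy":0.02,"dz":-0.242,"rx":0,"ry":0,"rz":0,"grip":1},{"dx":0.01,"dy":0.02,"dz":-0.242,"rx":0,"ry":0,"rz":0,"grip":1},{"dx":0.01,"dy":0.02,"dz":-0.242,"rx":0,"ry":0,"rz":0,"grip":1}]'
python3 - <<'E'
from h import *
s=status.read_state(); P0=np.array(s["eef_pos"]); print(P0,s["ft_force"])
im=eyes.get_image("wrist"); cv2.imwrite("pics/w2.png",im["pixels"])
e=models.outline_of(im,"strap")[0]
p=pts(im,e["pixels"]); q=p[(p[:,2]>.1)&(p[:,2]<.118)]; print(e["conf"],cv2.minAreaRect((q[:,:2]*1000).astype(np.float32)),np.median(q[:,2]))
piv=np.array([.611,-.0265])
for th,d in [(148.6,.035),(155,.0275),(163,.0275),(171,.0275),(179,.0275),(187,.0275),(195,.0275),(198,.0275),(201,.0275),(203.5,.0275)]:
    u=lambda a:np.array([np.cos(np.radians(a)),np.sin(np.radians(a))])
    P=piv+.158*u(th)+d*u(th-90); print(th,np.round((P-P0[:2])/.4,3),round((th-148.6)/180,3))
E
```

```text
clock: 4.12
eef_pos: [0.5098, 0.1059, 0.0985]
orientation: [-3.021, 0.853, -0.011]
ft_force: [-0.4, 0.5, 0.1]
gripper_width: 0.0
finger_force: 0.0
[0.50983532 0.10589759 0.09849813] [-0.3848573   0.52803119  0.12708138]
0.77 ((525.4661254882812, 36.62796401977539), (26.425174713134766, 131.06008911132812), 56.8664436340332) 0.1109620067347862
148.6 [-0.039 -0.051] 0.0
155 [-0.076 -0.102] 0.036
163 [-0.105 -0.15 ] 0.08
171 [-0.126 -0.201] 0.124
179 [-0.141 -0.255] 0.169
187 [-0.148 -0.311] 0.213
195 [-0.146 -0.367] 0.258
198 [-0.144 -0.388] 0.274
201 [-0.14  -0.408] 0.291
203.5 [-0.137 -0.425] 0.305
```

View pics/w2.png

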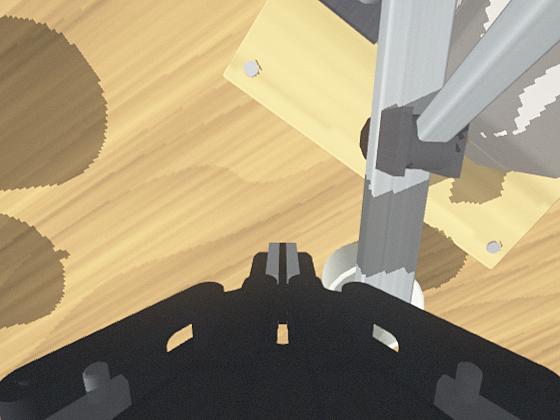

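The wrist view shows clear space between the fingers at (282,265) and the strap, whose left edge is at about x=365. I'll sweep along the arc to about 190°.

```bash
python3 -m inch '[{"dx":-0.02,"dy":-0.026,"dz":-0.015,"rx":0,"ry":0,"rz":0,"grip":1},{"dx":-0.039,"dy":-0.051,"dz":-0.015,"rx":0,"ry":0,"rz":0,"grip":1},{"dx":-0.058,"dy":-0.077,"dz":-0.015,"rx":0,"ry":0,"rz":0.018,"grip":1},{"dx":-0.076,"dy":-0.102,"dz":-0.015,"rx":0,"ry":0,"rz":0.036,"grip":1},{"dx":-0.091,"dy":-0.126,"dz":-0.015,"rx":0,"ry":0,"rz":0.058,"grip":1},{"dx":-0.105,"dy":-0.15,"dz":-0.015,"rx":0,"ry":0,"rz":0.08,"grip":1},{"dx":-0.117,"dy":-0.175,"dz":-0.015,"rx":0,"ry":0,"rz":0.102,"grip":1},{"dx":-0.126,"dy":-0.201,"dz":-0.015,"rx":0,"ry":0,"rz":0.124,"grip":1},{"dx":-0.134,"dy":-0.228,"dz":-0.015,"rx":0,"ry":0,"rz":0.146,"grip":1},{"dx":-0.141,"dy":-0.255,"dz":-0.015,"rx":0,"ry":0,"rz":0.169,"grip":1},{"dx":-0.145,"dy":-0.283,"dz":-0.015,"rx":0,"ry":0,"rz":0.191,"grip":1},{"dx":-0.148,"dy":-0.311,"dz":-0.015,"rx":0,"ry":0,"rz":0.213,"grip":1},{"dx":-0.148,"dy":-0.332,"dz":-0.015,"rx":0,"ry":0,"rz":0.23,"grip":1},{"dx":-0.148,"dy":-0.332,"dz":-0.015,"rx":0,"ry":0,"rz":0.23,"grip":1}]'
python3 - <<'E'
from h import *
s=status.read_state(); P0=np.array(s["eef_pos"]); print(P0,s["ft_force"])
im=eyes.get_image("wrist"); cv2.imwrite("pics/w3.png",im["pixels"])
for n in("wrist","top"):
    if n=="top": im=eyes.get_image("top")
    for e in models.outline_of(im,"strap")[:1]:
        p=pts(im,e["pixels"]); q=p[(p[:,2]>.1)&(p[:,2]<.118)]; print(e["conf"],cv2.minAreaRect((q[:,:2]*1000).astype(np.float32)),np.median(q[:,2]))
E
```

```text
clock: 5.38
eef_pos: [0.4477, -0.0282, 0.0897]
orientation: [3.129, 0.269, 0.003]
ft_force: [0.6, 0.7, -1.4]
gripper_width: -0.0002
finger_force: 0.0
[ 0.44770545 -0.02819691  0.08970054] [ 0.56645243  0.69981317 -1.43082788]
0.56 ((509.7835693359375, -64.99796295166016), (118.95437622070312, 69.26081085205078), 11.92284870147705) 0.11101019530266364
0.69 ((574.9585571289062, -30.704225540161133), (106.61518096923828, 34.41221237182617), 9.183512687683105) 0.11029054532670446
```

View pics/w3.png

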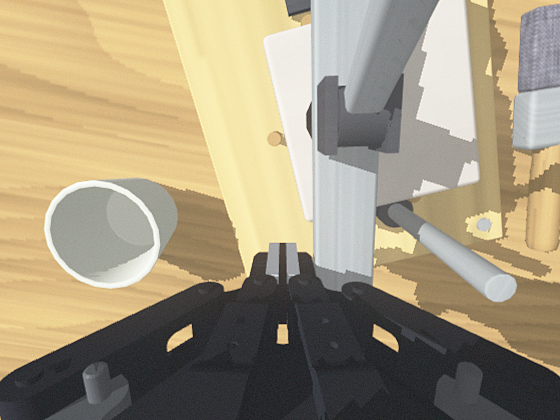

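The wrist view shows the strap at x 312–378, moving with the fingers, and the stop pin ahead of it at (395,213). I'll carry on to the stop.

```bash
python3 -m inch '[{"dx":0.001,"dy":-0.02,"dz":0.004,"rx":0,"ry":0,"rz":0.016,"grip":1},{"dx":0.002,"dy":-0.04,"dz":0.004,"rx":0,"ry":0,"rz":0.032,"grip":1},{"dx":0.004,"dy":-0.056,"dz":0.004,"rx":0,"ry":0,"rz":0.045,"grip":1},{"dx":0.006,"dy":-0.07,"dz":0.004,"rx":0,"ry":0,"rz":0.057,"grip":1},{"dx":0.008,"dy":-0.08,"dz":0.004,"rx":0,"ry":0,"rz":0.066,"grip":1},{"dx":0.01,"dy":-0.086,"dz":0.004,"rx":0,"ry":0,"rz":0.075,"grip":1},{"dx":0.01,"dy":-0.086,"dz":0.004,"rx":0,"ry":0,"rz":0.075,"grip":1}]'
python3 - <<'E'
from h import *
s=status.read_state(); print(s["ft_force"])
im=eyes.get_image("wrist"); cv2.imwrite("pics/w4.png",im["pixels"])
E
```

```text
clock: 6.17
eef_pos: [0.4509, -0.0608, 0.09]
orientation: [-3.076, -0.637, 0.001]
ft_force: [-0.0, -0.5, 0.1]
gripper_width: -0.0001
finger_force: 0.0
[-0.04640814 -0.50476782  0.112809  ]
```

View pics/w4.png

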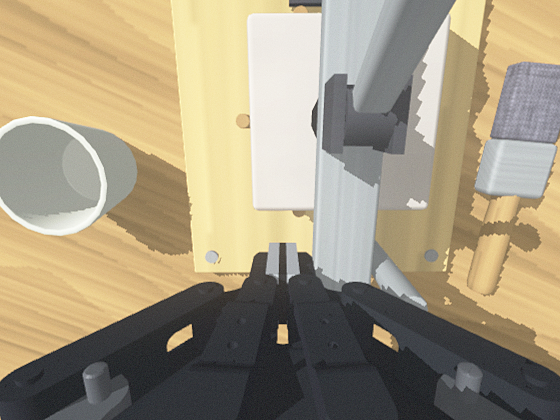

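The wrist view shows the strap lined up with the jig edge and the pin at about (400,275). There is no stop force yet, so I'll push on in small steps.

```bash
python3 -m inch '[{"dx":0.002,"dy":-0.005,"dz":0,"rx":0,"ry":0,"rz":0,"grip":1},{"dx":0.004,"dy":-0.01,"dz":0,"rx":0,"ry":0,"rz":0,"grip":1},{"dx":0.004,"dy":-0.01,"dz":0,"rx":0,"ry":0,"rz":0,"grip":1}]'; python3 -m inch '[{"dx":0.002,"dy":-0.005,"dz":0,"rx":0,"ry":0,"rz":0,"grip":1},{"dx":0.004,"dy":-0.01,"dz":0,"rx":0,"ry":0,"rz":0,"grip":1},{"dx":0.004,"dy":-0.01,"dz":0,"rx":0,"ry":0,"rz":0,"grip":1}]'
```

```text
clock: 6.47
eef_pos: [0.4521, -0.0636, 0.09]
orientation: [-3.073, -0.635, 0.002]
ft_force: [-1.4, 5.1, 2.7]
gripper_width: -0.0001
finger_force: 2.8
clock: 6.72
eef_pos: [0.4521, -0.0638, 0.09]
orientation: [-3.065, -0.632, 0.005]
ft_force: [-5.9, 16.4, 10.5]
gripper_width: -0.0001
finger_force: 9.1
```

The force rises with no further motion, so the strap is hard on the stop. I'll retreat and look at it.

```bash
python3 -m inch '[{"dx":-0.02,"dy":0.045,"dz":0,"rx":0,"ry":0,"rz":0,"grip":1},{"dx":-0.04,"dy":0.09,"dz":0,"rx":0,"ry":0,"rz":0,"grip":1},{"dx":-0.04,"dy":0.09,"dz":0.1,"rx":0,"ry":0,"rz":0,"grip":1},{"dx":-0.04,"dy":0.09,"dz":0.2,"rx":0,"ry":0,"rz":0,"grip":1},{"dx":-0.04,"dy":0.05,"dz":0.3,"rx":0,"ry":0,"rz":0,"grip":1},{"dx":-0.04,"dy":-0.02,"dz":0.38,"rx":0,"ry":0,"rz":0,"grip":1},{"dx":-0.04,"dy":-0.06,"dz":0.38,"rx":0,"ry":0,"rz":0,"grip":1},{"dx":-0.04,"dy":-0.06,"dz":0.38,"rx":0,"ry":0,"rz":0,"grip":1}]'
python3 - <<'E'
from h import *
s=status.read_state(); print(s["ft_force"])
for n in("wrist","top","scene"):
    im=eyes.get_image(n)
    if n=="wrist": cv2.imwrite("pics/w5.png",im["pixels"])
    for q in("strap","lever_ball","lever","mould_top","cup"):
      for e in models.outline_of(im,q)[:1]:
        p=pts(im,e["pixels"])
        if q=="strap": p=p[(p[:,2]>.1)&(p[:,2]<.118)]
        if q=="lever_ball": p=p[p[:,2]>.15]
        if len(p)>5: print(n,q,round(e["conf"],2),np.round(e["position"]),np.round(np.median(p,0),4),p[:,2].max(),cv2.minAreaRect((p[:,:2]*1000).astype(np.float32)))
E
```

```text
clock: 7.38
eef_pos: [0.4407, -0.0965, 0.2458]
orientation: [3.071, 0.631, 0.01]
ft_force: [0.6, -0.8, -0.4]
gripper_width: 0.0
finger_force: 0.0
[ 0.57827897 -0.75123119 -0.36740208]
wrist strap 0.76 [ 90. 284.] [ 0.4975 -0.0725  0.1111] 0.11706218437073224 ((523.56298828125, -61.08542251586914), (152.46498107910156, 25.70183753967285), 23.770776748657227)
wrist lever_ball 0.66 [ 44. 282.] [ 0.5524 -0.049   0.1894] 0.19711962656514606 ((551.4408569335938, -50.63252258300781), (35.25853729248047, 19.645404815673828), 33.93258285522461)
wrist lever 0.7 [ 73. 552.] [ 0.6734 -0.3233  0.0181] 0.04175096454835325 ((680.0465698242188, -336.6018371582031), (72.2794189453125, 35.34916687011719), 38.54629135131836)
wrist mould_top 0.78 [ 94. 268.] [ 0.5285 -0.0599  0.0851] 0.13393790052710985 ((530.21044921875, -60.744041442871094), (105.72576904296875, 109.05047607421875), 15.340025901794434)
wrist cup 0.75 [136. 126.] [0.4254 0.094  0.0308] 0.057606342841678926 ((418.3041076660156, 96.05206298828125), (74.89028930664062, 106.02442169189453), 29.15768814086914)
top strap 0.68 [209. 292.] [ 0
[... 851 characters left out ...]
lever_ball 0.53 [208. 265.] [ 0.56   -0.0505  0.1895] 0.19860755194188795 ((554.2300415039062, -51.84086608886719), (35.17161560058594, 15.16666030883789), 34.844600677490234)
scene lever 0.62 [209. 268.] [ 0.5505 -0.0524  0.1736] 0.19860755194188795 ((503.43280029296875, -43.59646224975586), (35.822654724121094, 133.89353942871094), 77.37203216552734)
scene mould_top 0.82 [226. 258.] [ 0.5437 -0.0815  0.0842] 0.09777368853600943 ((528.3935546875, -61.88608932495117), (91.6117935180664, 92.6175765991211), 25.69322395324707)
scene cup 0.56 [192. 289.] [0.4178 0.0847 0.0336] 0.06385043013960878 ((428.41436767578125, 82.60270690917969), (68.49880981445312, 72.42558288574219), 47.55994415283203)
```

View pics/w5.png

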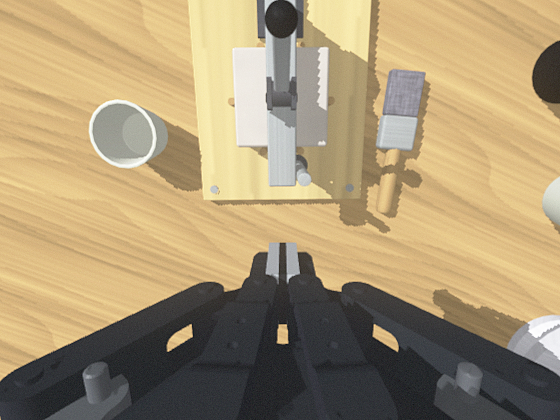

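The wrist view shows the strap at x 268–297, lying over the mould against the pin at (303,170). The raised lever's ball is at (281,18), in line with the fingers. I'll move to the outer side of the lever.

```bash
python3 -m inch '[{"dx":0.09,"dy":0.035,"dz":0,"rx":0,"ry":0,"rz":0,"grip":1},{"dx":0.176,"dy":0.069,"dz":0,"rx":0,"ry":0,"rz":0,"grip":1},{"dx":0.176,"dy":0.069,"dz":-0.06,"rx":0,"ry":0,"rz":0,"grip":1},{"dx":0.176,"dy":0.069,"dz":-0.13,"rx":0,"ry":0,"rz":0,"grip":1},{"dx":0.176,"dy":0.069,"dz":-0.185,"rx":0,"ry":0,"rz":0,"grip":1},{"dx":0.176,"dy":0.069,"dz":-0.185,"rx":0,"ry":0,"rz":0,"grip":1},{"dx":0.176,"dy":0.069,"dz":-0.185,"rx":0,"ry":0,"rz":0,"grip":1}]'
python3 - <<'E'
from h import *
s=status.read_state(); P0=np.array(s["eef_pos"]); print(P0,s["ft_force"])
e=np.array([.917,.399]); A=np.array([.525,-.0625])
for ph in [68,65,60,55,50,45,40,35,30,25,20,15,10,5,1.7]:
    a=np.radians(ph); C=.050*np.array([np.cos(a),np.sin(a)])+.0045*np.array([-np.sin(a),np.cos(a)])
    T=np.r_[A+(C[0]-.011)*e,.125+C[1]]; print(ph,np.round((T-P0)/.4,3))
E
```

```text
clock: 8.87
eef_pos: [0.5077, -0.0651, 0.1669]
orientation: [-3.075, -0.636, 0.005]
ft_force: [-0.1, 0.8, 0.9]
gripper_width: 0.0001
finger_force: 0.0
[ 0.50771657 -0.06513667  0.16692778] [-0.12540245  0.79725952  0.86183192]
68 [0.051 0.01  0.015]
65 [0.057 0.013 0.013]
60 [0.066 0.017 0.009]
55 [0.075 0.021 0.004]
50 [ 0.084  0.024 -0.002]
45 [ 0.092  0.028 -0.008]
40 [ 0.099  0.031 -0.016]
35 [ 0.106  0.034 -0.024]
30 [ 0.112  0.037 -0.033]
25 [ 0.118  0.039 -0.042]
20 [ 0.122  0.041 -0.051]
15 [ 0.126  0.043 -0.062]
10 [ 0.129  0.044 -0.072]
5 [ 0.131  0.045 -0.083]
1.7 [ 0.132  0.045 -0.09 ]
```

```bash
python3 -m inch '[{"dx":0.03,"dy":0.002,"dz":0.013,"rx":0,"ry":0,"rz":0,"grip":1},{"dx":0.057,"dy":0.013,"dz":0.013,"rx":0,"ry":0,"rz":0,"grip":1},{"dx":0.066,"dy":0.017,"dz":0.009,"rx":0,"ry":0,"rz":0,"grip":1},{"dx":0.075,"dy":0.021,"dz":0.004,"rx":0,"ry":0,"rz":0,"grip":1},{"dx":0.084,"dy":0.024,"dz":-0.002,"rx":0,"ry":0,"rz":0,"grip":1},{"dx":0.092,"dy":0.028,"dz":-0.008,"rx":0,"ry":0,"rz":0,"grip":1},{"dx":0.099,"dy":0.031,"dz":-0.016,"rx":0,"ry":0,"rz":0,"grip":1},{"dx":0.106,"dy":0.034,"dz":-0.024,"rx":0,"ry":0,"rz":0,"grip":1},{"dx":0.106,"dy":0.034,"dz":-0.024,"rx":0,"ry":0,"rz":0,"grip":1}]'
python3 - <<'E'
from h import *
s=status.read_state(); print(s["eef_pos"],s["ft_force"])
for n in("top","scene"):
    im=eyes.get_image(n)
    for e in models.outline_of(im,"lever_ball")[:1]:
        p=pts(im,e["pixels"]);print(n,round(e["conf"],2),np.round(np.median(p,0),3))
im=eyes.get_image("wrist"); cv2.imwrite("pics/w6.png",im["pixels"])
E
```

```text
clock: 9.62
eef_pos: [0.5521, -0.0518, 0.1588]
orientation: [3.076, 0.637, 0.002]
ft_force: [0.7, 0.3, 0.6]
gripper_width: 0.0004
finger_force: 0.2
[ 0.55207008 -0.05175303  0.15876825] [0.68375255 0.298364   0.61819092]
scene 0.47 [ 0.572 -0.045  0.166]
```

View pics/w6.png

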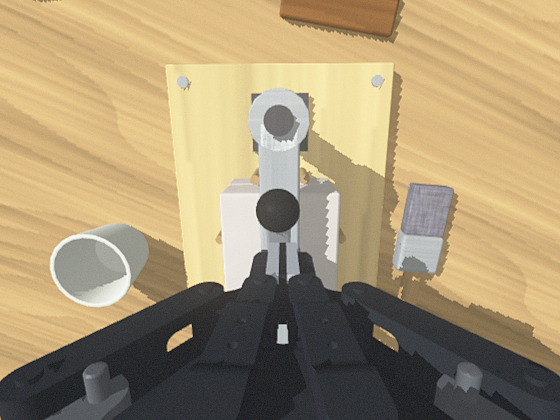

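The wrist view shows the ball at (278,210), now ahead of the fingers and lower, with the lever following. I'll carry on down.

```bash
python3 -m inch '[{"dx":0.006,"dy":0.003,"dz":-0.009,"rx":0,"ry":0,"rz":0,"grip":1},{"dx":0.012,"dy":0.005,"dz":-0.018,"rx":0,"ry":0,"rz":0,"grip":1},{"dx":0.016,"dy":0.007,"dz":-0.027,"rx":0,"ry":0,"rz":0,"grip":1},{"dx":0.02,"dy":0.009,"dz":-0.038,"rx":0,"ry":0,"rz":0,"grip":1},{"dx":0.023,"dy":0.01,"dz":-0.048,"rx":0,"ry":0,"rz":0,"grip":1},{"dx":0.025,"dy":0.011,"dz":-0.059,"rx":0,"ry":0,"rz":0,"grip":1},{"dx":0.026,"dy":0.011,"dz":-0.066,"rx":0,"ry":0,"rz":0,"grip":1},{"dx":0.026,"dy":0.011,"dz":-0.066,"rx":0,"ry":0,"rz":0,"grip":1}]'
```

```text
clock: 10.53
eef_pos: [0.5622, -0.0469, 0.1316]
orientation: [-3.076, -0.637, -0.002]
ft_force: [-0.1, 0.8, 1.2]
gripper_width: 0.0001
finger_force: 0.4
```

```bash
python3 -m inch '[{"dx":0,"dy":0,"dz":-0.003,"rx":0,"ry":0,"rz":0,"grip":1},{"dx":0,"dy":0,"dz":-0.006,"rx":0,"ry":0,"rz":0,"grip":1},{"dx":0,"dy":0,"dz":-0.006,"rx":0,"ry":0,"rz":0,"grip":1}]'
```

```text
clock: 10.78
eef_pos: [0.5624, -0.0471, 0.1307]
orientation: [-3.076, -0.637, -0.003]
ft_force: [-2.0, 2.9, 6.5]
gripper_width: 0.0
finger_force: 3.7
```

Nearly at the end. I'll press a little more and see whether it stops hard.

```bash
python3 -m inch '[{"dx":0,"dy":0,"dz":-0.004,"rx":0,"ry":0,"rz":0,"grip":1},{"dx":0,"dy":0,"dz":-0.008,"rx":0,"ry":0,"rz":0,"grip":1},{"dx":0,"dy":0,"dz":-0.008,"rx":0,"ry":0,"rz":0,"grip":1}]'
```

```text
clock: 11.03
eef_pos: [0.5625, -0.0471, 0.1303]
orientation: [3.076, 0.637, 0.003]
ft_force: [-7.5, 4.0, 21.7]
gripper_width: 0.0004
finger_force: 10.6
```

```bash
python3 -m inch '[{"dx":0,"dy":0,"dz":-0.005,"rx":0,"ry":0,"rz":0,"grip":1},{"dx":0,"dy":0,"dz":-0.01,"rx":0,"ry":0,"rz":0,"grip":1},{"dx":0,"dy":0,"dz":-0.01,"rx":0,"ry":0,"rz":0,"grip":1}]'
```

```text
clock: 11.28
eef_pos: [0.5627, -0.0471, 0.1299]
orientation: [3.076, 0.637, 0.003]
ft_force: [-15.9, 5.4, 38.7]
gripper_width: 0.0002
finger_force: 19.3
```

Hard stop: 39 N with no further motion. I'll lift clear and check.

```bash
python3 -m inch '[{"dx":0,"dy":0,"dz":0.08,"rx":0,"ry":0,"rz":0,"grip":1},{"dx":0,"dy":0,"dz":0.18,"rx":0,"ry":0,"rz":0,"grip":1},{"dx":-0.1,"dy":-0.04,"dz":0.28,"rx":0,"ry":0,"rz":0,"grip":1},{"dx":-0.2,"dy":-0.08,"dz":0.36,"rx":0,"ry":0,"rz":0,"grip":1},{"dx":-0.28,"dy":-0.12,"dz":0.36,"rx":0,"ry":0,"rz":0,"grip":1},{"dx":-0.28,"dy":-0.12,"dz":0.36,"rx":0,"ry":0,"rz":0,"grip":1},{"dx":-0.28,"dy":-0.12,"dz":0.36,"rx":0,"ry":0,"rz":0,"grip":1}]'
python3 - <<'E'
from h import *
im=eyes.get_image("wrist"); cv2.imwrite("pics/w7.png",im["pixels"])
for q in("strap","lever_ball","mould_top"):
  for e in models.outline_of(im,q)[:1]:
    p=pts(im,e["pixels"])
    if q=="lever_ball": print(np.round(np.median(p,0),4),np.percentile(p[:,2],[50,90,98]))
    if q=="strap": p=p[(p[:,2]>.105)&(p[:,2]<.115)]
    print(q,round(e["conf"],2),e["position"],cv2.minAreaRect((p[:,:2]*1000).astype(np.float32)))
E
```

```text
clock: 11.87
eef_pos: [0.4479, -0.0974, 0.2681]
orientation: [3.074, 0.631, 0.003]
ft_force: [0.5, 0.6, -0.1]
gripper_width: -0.0004
finger_force: 0.0
strap 0.58 [88.8, 279.1] ((529.5679931640625, -57.966697692871094), (165.66390991210938, 33.225467681884766), 23.335559844970703)
[ 0.5625 -0.0441  0.1314] [0.13142187 0.13561657 0.13724509]
lever_ball 0.92 [55.3, 279.8] ((561.3296508789062, -44.851776123046875), (96.82394409179688, 18.325956344604492), 24.39491081237793)
mould_top 0.88 [103.6, 294.6] ((528.2965698242188, -59.14190673828125), (105.6581039428711, 111.46427917480469), 24.595630645751953)
```

View pics/w7.png

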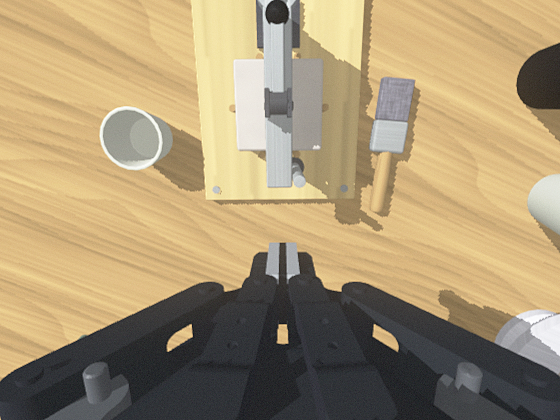

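The wrist view shows the strap at x 267–292 against the pin at (297,170), and the lever flat along it with the ball at (277,12). The ball's top is at about 137 mm, which is the fully-down height. The mould, cup and brush look undisturbed.

```bash
python3 -c "
from station import env; print(env.hand_in())"
```

```text
the job is handed in; nothing more can be done
None
```

The job is handed in: the strap is fully over the mould against the stop pin, the cam lever was then pushed down flat, and the mould, cup and brush look undisturbed in the last picture, about 12 s in.

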